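Close the cover of a small gearbox after oiling

TASK

The little gearbox has been oiled and its cover plate is still propped open on the red-knobbed service pin. Draw the pin straight out of its bore and lay it in the two-notched rest on the side of the gearbox, then press the cover down past both spring catches until it sits level and flush all round. Leave everything else on the bench where it is.

Things in the scene. Friction and masses are not known exactly. Their poses are not given: they have to be found in the camera images.
- housing: gearbox, dark teal cast body 150 x 160 mm, bolted down; origin mid-underside on the bench, x front to back, y to its left. Front face x = -75 mm, cheeks y = +/-80. Rim top z = 72 mm, cover's seat a ledge inside it at z = 62. Round pin boss 31 mm across mid-front, x = -100 to -67, top z = 95
- bore (a point): mouth of the pin bore at the front of the boss, 79.75 mm above the bench; axes as the gearbox; bore 11.5 mm across, 33 mm long, along x, open at both ends
- catch_l (a point): roller of the left spring catch, 12 mm across, 72 mm above the bench; holder up to 80 mm high and 21 mm farther out. It rolls over the cover's edge under a push of about 10 N, then holds the edge down
- catch_r (a point): the same on the right cheek
- notch (a point): parking rest on the left cheek: where the middle of a parked pin's shank axis lies, 50 mm above the bench, axes as the gearbox. Two steel lugs 5 mm thick, 16.5 mm ahead of and behind it, 28.5 mm wide, each with an open-topped notch 12.5 mm wide with rounded lead-in; notch floor 5 mm below this point, lug tops 20 mm above the floor. The catch holder is 30 mm to its right
- cover: loose aluminium cover, 0.2 to 0.4 kg; flange 131 (x) x 140 (y) x 5 mm, raised panel 119 x 130 mm with its top 10 mm over the underside; origin mid-underside, x front to back, z up. Black breather 24 mm wide, 13 mm tall, 30 mm behind the middle. Back edge lies on the ledge, front propped up by the pin. Seated, its origin is 62 mm above the bench
- pad_left (a point): middle of the black round thumb pad (26 mm) on top of the cover at its front left, 40 mm ahead of and 42 mm left of the cover's middle
- pad_right (a point): the same at the front right
- pin: loose service pin, 0.06 kg: steel shank 10 mm across and 52 mm long with a chamfered tip, then a collar 20 mm across and 4 mm thick, then a red cylindrical knob 18 mm across and 30 mm long. Origin on the axis where shank and collar meet, x along the axis to the tip. At the start it lies in the bore with its knob to the front
- knob (a point): middle of the red knob, on the axis, 19 mm from the pin's origin
- shank (a point): point on the shank's axis 18 mm from the collar; it lies at the notch point when the pin is parked with its knob to the front
- oil_bottle: oil bottle with a red spout, 44 mm across, 145 mm tall, standing; origin under its middle
- tape_roll: brown tape roll lying flat, 96 mm across, 24 mm high; origin under its middle
- spare_roller_1: grey roller, 27 mm across, 30 mm high; origin under its middle
- spare_roller_2: grey roller, 27 mm across, 30 mm high; origin under its middle
- brush: flat brush, 169 mm long, 28 mm wide, 10 mm thick; origin under its middle

How it is judged:
By the outcome, as a careful person would: the job done as asked, in the order asked, and still so for the second after the job is handed in, with the robot touching nothing.
It also fails if it takes over 51 s, if anything falls off the work surface, if the arm or the gripper's body presses on something with over 40 N, if the wrist force passes 120 N, or if a joint passes its speed limit or range.

ROBOT

A 6-joint arm with a two-finger parallel gripper is mounted at the origin on a cart in front of the work surface, level with it; the furniture and walls round the work are solid. World frame = base frame: x ahead of the robot, y to its left, z up, the work surface at z = 0. Lengths are in m, angles in rad, forces in N, time in s.
With the tool pointing down it reaches from about 0.35 to 0.85 m from the base axis. Payload 8.1 kg.
Tool frame: the origin (TCP) lies at the very end of the fingers, on their centre line; the grasp point (between the pads) lies 19 mm behind it; z points along the fingers, y is the line along which they close (so a half turn about z gives the same grasp; the last joint's range is limited). The gripper opens to 93 mm and grips with 3 to 60 N. Pads are 15 mm wide; open, the fingers measure 128 mm over their backs; the gripper's body (75 mm by 188 mm) begins 65 mm behind the grasp point.
Start: joints at [1.089, 0.13, 1.488, -0, 1.523, -0.085], TCP at [0.232, 0.553, 0.219] pointing down, gripper open.
Joint ranges: [-2.96, 2.96], [-0.89, 2.26], [0.02, 2.5], [-1.34, 4.48], [0, 2.73], [-2.66, 2.66]. Speed limits (rad/s): [2.39, 2.39, 2.79, 3.14, 3.14, 3.14].

INTERFACE

Orientations are given as a rotation vector (axis times angle).
In Python, from plant import robot, imaging gives the robot as it stands.
- The arm moves only by the tool jog_arm, never from a script. Its argument "rows" is a list of rows, each a list of 2 entries, a list of its own where there are three numbers: the shift along the tool's x, y, z each as a share of 0.2 m, from -1 to 1, then the turn, a rotation vector about the tool's x, y, z each as a share of pi/2 rad, from -1 to 1. A call has 1 to 5 rows; each row is the pose to reach, as a shift and turn from the pose commanded when the call began, along the tool's axes at that moment; what a row does not reach only later rows make up. A row lasts 1/10 s, in which the tool goes at most 50 mm and 8.59 degrees, less where a joint would pass 70% of its speed; a pose out of reach is approached as far as the arm can. A call with a number of a shift or a turn outside -1 to 1 is refused whole. A call with a gripper value outside its range is refused whole. "hand" is the closure, from -1 (fully open) to 1 (shut), set as the call begins (left out, the last holds). The fingers move at their own pace and stop on an object; "squeeze" is the grip in N (left out, the last holds). Time passes only in rows, so rows that repeat a pose let the fingers close. It gives the time, the measured TCP pose, the force, the opening and the grip force at its end, in the units of the state.
- robot.read_state(): the state, without advancing time (a new reading comes with each control period).
- imaging.read_camera(name): name is "scene" or "top"; returns a dict with "frame" (400x640x3 uint8, red, green, blue), "vertical_fov" (degrees; the focal length in pixels is half the picture's height over the tangent of half this angle, whatever the lens; pixels are square), "cx", "cy" (the principal point, pixels), "k1" (the pictures are not rectified: a ray, as slopes to the right and down, at radius r is drawn at 1 + k1 r^2 times it, then the intrinsics apply), "R" (3x3) and "t" (3): a world point X has camera coordinates R X + t. Camera axes: x right, y down, z forward; pixel columns grow to the right and rows downward; lengths in m; the calibration is good to about 2 mm. A picture is of the moment at which its call begins. There is no depth.
- robot.close_job(): hands the job in; it is judged then, once.
The state is a dict: "t": time; "q": joint angles; "dq": joint speeds; "joint_torque": joint torques, N m; "tool_pos": TCP position; "orientation": TCP orientation; "force": force on the tool from outside, world axes, zero at the start; "wrist_torque": the same for the moment, N m; "opening": finger opening in m; "gripper_force": force on a finger pad.
Only numpy, scipy, OpenCV 4.12 (cv2) and the standard library are available. Lean on these libraries where they do the work, as an engineer would, in place of code of your own. Each camera call takes 0.05 s, during which the arm holds its last target. There are 200 camera calls.

## Working session

There is one attempt and no reset: what is moved stays moved. The work goes in short steps, Python scripts to look and compute and a tool call to move; the robot and the scene stay as the last step left them, time stands still between calls to the robot, and variables do not carry over. Pictures are saved under pics/ and viewed, at most 10 in all, crops included, and the job is handed in when it is done.

Besides the shell and the picture viewer there is one more tool, called after "Request:" as name(argument=value, ...), one argument or row to a line, values as JSON. jog_arm: Moves the arm, as the interface text tells. Its arguments: {"type":"object","properties":{"rows":{"type":"array"},"hand":{"type":"number"},"squeeze":{"type":"number"}},"required":["rows"]}

```bash
mkdir -p pics; python3 - <<'E'
from plant import robot, imaging
import cv2,pickle
s=robot.read_state();print({k:s[k] for k in('t','tool_pos','orientation','force','opening')})
d={}
for n in('scene','top'):
    c=imaging.read_camera(n);d[n]=c
    cv2.imwrite(f'pics/{n}0.png',c['frame'][:,:,::-1]);print(n,{k:v for k,v in c.items() if k!='frame'})
pickle.dump(d,open('c0.pkl','wb'))
E
```

```text
{'t': 0.0, 'tool_pos': array([0.23158829, 0.55287312, 0.21759045]), 'orientation': array([-6.19123616e-01, -3.07945558e+00,  2.80790706e-03]), 'force': array([ 0.3015647 ,  0.0147388 , -0.33095668]), 'opening': 0.09282502445439632}
scene {'vertical_fov': 57.50050679318492, 'cx': 307.2700759406909, 'cy': 199.62610115602703, 'k1': 0.01352457442821425, 'R': array([[ 0.74889949, -0.66212948,  0.02709456],
       [-0.28691765, -0.36083005, -0.88740066],
       [ 0.59735067,  0.65679999, -0.46020207]]), 't': array([-0.44073467,  0.23355564,  0.77092822])}
top {'vertical_fov': 51.38436679362155, 'cx': 319.38107923934, 'cy': 197.64816354835745, 'k1': -0.09891436655910715, 'R': array([[ 3.63259599e-03, -9.99839619e-01, -1.75368269e-02],
       [-9.84713074e-01, -5.22522844e-04, -1.74183491e-01],
       [ 1.74146392e-01,  1.79014810e-02, -9.84557043e-01]]), 't': array([-0.01145013,  0.59851513,  1.04966225])}
```

View pics/scene0.png

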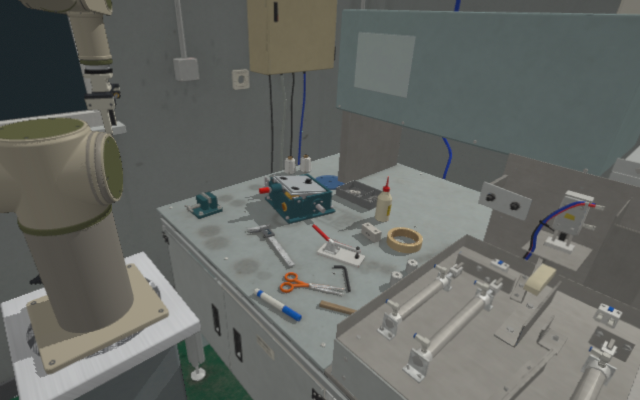

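View pics/top0.png

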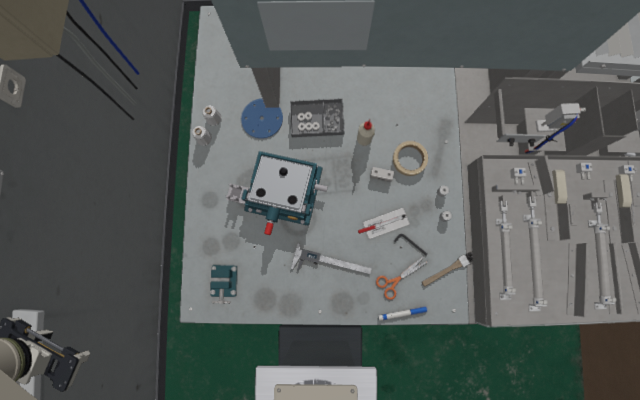

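```bash
python3 - <<'E'
import cv2,pickle
d=pickle.load(open('c0.pkl','rb'))
def crop(n,x,y,w,h,f,o):
    im=d[n]['frame'][y:y+h,x:x+w,::-1];cv2.imwrite(o,cv2.resize(im,None,fx=f,fy=f,interpolation=cv2.INTER_CUBIC))
crop('top',220,140,112,100,6,'pics/tc.png')
crop('scene',250,145,100,75,8,'pics/sc.png')
E
```

```text
(no output)
```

View pics/tc.png

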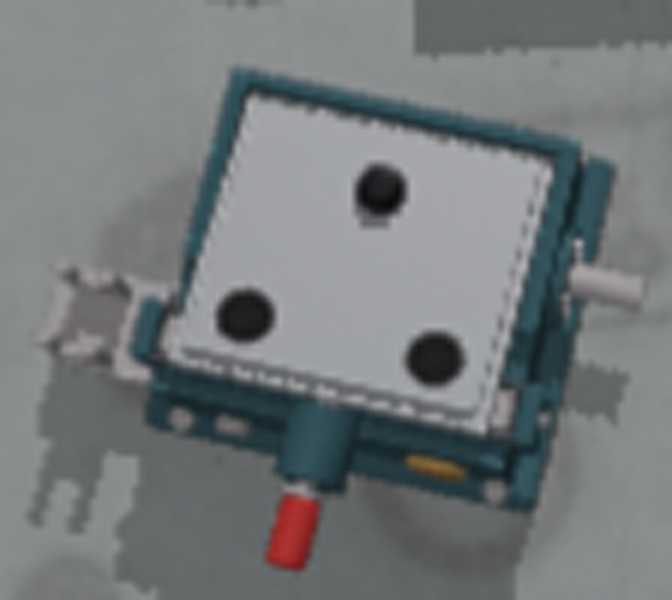

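View pics/sc.png

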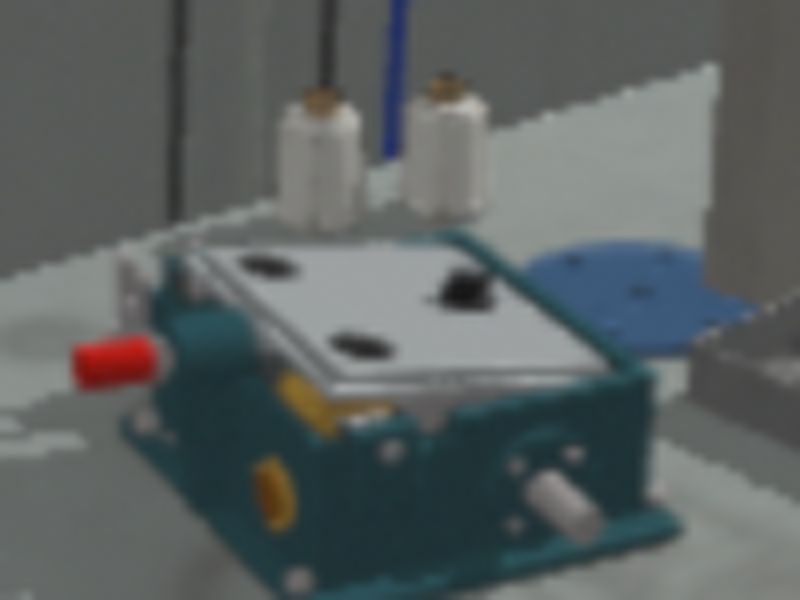

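```bash
cat >h.py <<'E'
import numpy as np,pickle,cv2
from scipy.optimize import least_squares
def K(c):
    f=200/np.tan(np.radians(c['vertical_fov']/2));return f
def proj(c,X):
    p=c['R']@np.asarray(X)+c['t'];s=p[:2]/p[2];s=s*(1+c['k1']*(s@s));return K(c)*s+[c['cx'],c['cy']]
def tri(obs):
    r=least_squares(lambda X:np.concatenate([proj(c,X)-p for c,p in obs]),[.5,.1,.08]);return r.x,r.fun
def T(u,v):return np.array([220+(u+.5)/6-.5,140+(v+.5)/6-.5])
def S(u,v):return np.array([250+(u+.5)/8-.5,145+(v+.5)/8-.5])
def hw(h,L):
    c,s=np.cos(h[2]),np.sin(h[2]);return np.array([h[0]+c*L[0]-s*L[1],h[1]+s*L[0]+c*L[1],L[2]])
E
python3 - <<'E'
from h import *
d=pickle.load(open('c0.pkl','rb'));t,s=d['top'],d['scene']
for n,a,b in[('knobmid',T(293,530),S(117,362)),('collar',T(300,488),S(163,355)),('padL',T(244,315),S(268,266)),('padR',T(434,358),S(362,346)),('BR',T(578,148),S(650,376)),('BL',T(238,70),S(458,234))]:
    x,f=tri([(t,a),(s,b)]);print(n,x.round(4),f.round(2))
F=[(t,(.075,.08,.072),T(238,70)),(t,(.075,-.08,.072),T(578,148)),(s,(.075,-.08,.072),S(650,376)),(s,(.075,.08,.072),S(458,234)),(t,(-.1,0,.095),T(314,480))]
r=least_squares(lambda h:np.concatenate([proj(c,hw(h,L))-p for c,L,p in F]),[.5,.1,0]);h=r.x;print(h,r.fun.round(2))
for L in[(-.1,0,.07975),(-.119,0,.0797),(-.075,.08,.072),(-.075,-.08,.072)]:
    p=hw(h,L);print(L,p.round(4),(proj(t,p)-T(0,0))*6,(proj(s,p)-S(0,0))*8)
E
```

```text
knobmid [0.5146 0.1193 0.0822] [-0.01  0.02  0.02 -0.  ]
collar [0.5333 0.1166 0.0806] [ 0.12 -0.17 -0.25  0.01]
padL [0.6062 0.1419 0.0894] [-0.07  0.09  0.14 -0.01]
padR [0.5875 0.0597 0.0899] [-0.07  0.09  0.14 -0.01]
BR [ 0.6848 -0.0008  0.0708] [-0.08  0.1   0.15 -0.02]
BL [0.7205 0.1516 0.07  ] [-0.27  0.34  0.56 -0.06]
[ 0.62964929  0.09022552 -0.21434644] [-0.7   0.34  1.07 -0.44  1.13 -0.13  0.3  -0.61 -0.98  1.01]
(-0.1, 0, 0.07975) [0.5319 0.1115 0.0798] [312.80528847 490.35675783] [166.06480265 362.56498977]
(-0.119, 0, 0.0797) [0.5134 0.1155 0.0797] [302.43866609 533.56832987] [120.51805317 372.19410857]
(-0.075, 0.08, 0.072) [0.5734 0.1843 0.072 ] [150.81092719 397.24394744] [142.52352469 291.50492039]
(-0.075, -0.08, 0.072) [0.5393 0.028  0.072 ] [508.74063269 475.83197631] [317.20750954 453.51062632]
```

```bash
python3 - <<'E'
import cv2,pickle,numpy as np
d=pickle.load(open('c0.pkl','rb'))
def crop(n,x,y,w,h,f):
    im=d[n]['frame'][y:y+h,x:x+w,::-1];return cv2.resize(im,None,fx=f,fy=f,interpolation=cv2.INTER_CUBIC)
a=crop('top',222,178,32,28,12);b=crop('scene',258,168,32,28,12)
cv2.imwrite('pics/lug.png',np.clip(np.hstack([a,b])*1.3,0,255))
E
```

```text
[ WARN:0@0.033] global loadsave.cpp:1063 imwrite_ Unsupported depth image for selected encoder is fallbacked to CV_8U.
```

View pics/lug.png

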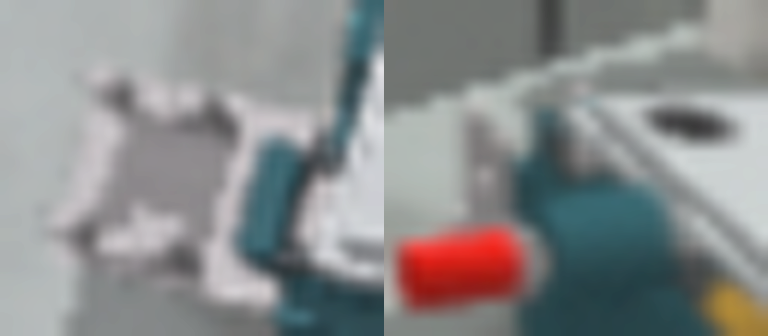

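```bash
cat >>h.py <<'E'
from scipy.spatial.transform import Rotation as Ro
H=np.array([.6309,.0926,-.223])
def Rt(yaw,flip=1):
    y=flip*np.array([-np.sin(yaw),np.cos(yaw),0]);z=np.array([0,0,-1.]);return np.column_stack([np.cross(y,z),y,z])
def go(P,Rw=None):
    from plant import robot
    s=robot.read_state();p=s['tool_pos'];R=Ro.from_rotvec(s['orientation']).as_matrix()
    print('t',round(s['t'],2),'pos',p.round(4),'F',s['force'].round(1),'op',round(s['opening'],4),'gf',round(float(np.max(s['gripper_force'])),1))
    sh=R.T@(np.array(P)-p)/.2
    tu=Ro.from_matrix(R.T@Rw).as_rotvec()/(np.pi/2) if Rw is not None else 0
    print('shift',sh.round(3),'turn',np.round(tu,3))
E
python3 - <<'E'
from h import *
d=pickle.load(open('c0.pkl','rb'));t,s=d['top'],d['scene']
L=lambda u,v:np.array([222+(u+.5)/12-.5,178+(v+.5)/12-.5])
inv=lambda p:np.array([np.cos(H[2])*(p[0]-H[0])+np.sin(H[2])*(p[1]-H[1]),-np.sin(H[2])*(p[0]-H[0])+np.cos(H[2])*(p[1]-H[1])])
for z in(.045,.065):
  for n,a in[('rear',L(172,98)),('front',L(138,245)),('mid',L(153,173)),('rl',L(92,75)),('rr',L(243,108)),('fl',L(57,235)),('fr',L(210,270)),('holderTL',L(262,140)),('hBL',L(240,255))]:
    if n[0]=='h':zz=.08
    else: zz=z
    x=least_squares(lambda q:proj(t,[q[0],q[1],zz])-a,[.55,.2]).x
    print(z,n,x.round(4),(inv(x)*1000).round(1))
for l in[(0,0,.01)]:pass
for fl in(1,-1):
    k=hw(H,(-.119,0,.0));go([k[0],k[1],.16],Rt(H[2],fl))
print(hw(H,(-.119,0,.061)))
E
```

```text
0.045 rear [0.6325 0.2159] [-25.7 120.6]
0.045 front [0.5989 0.2223] [-59.9 119.4]
0.045 mid [0.6153 0.2195] [-43.3 120.3]
0.045 rl [0.6378 0.2344] [-24.6 139.8]
0.045 rr [0.6302 0.1996] [-24.3 104.2]
0.045 fl [0.6012 0.2408] [-61.8 137.9]
0.045 fr [0.5932 0.2057] [-61.8 102. ]
0.045 holderTL [0.6159 0.1878] [-35.7  89.6]
0.045 hBL [0.5905 0.1917] [-61.3  87.7]
0.065 rear [0.6284 0.2114] [-28.7 115.3]
0.065 front [0.5954 0.2176] [-62.3 114.1]
0.065 mid [0.6115 0.2149] [-46. 115.]
0.065 rl [0.6336 0.2295] [-27.6 134.1]
0.065 rr [0.6261 0.1954] [-27.4  99.2]
0.065 fl [0.5976 0.2358] [-64.2 132.3]
0.065 fr [0.5898 0.2014] [-64.2  97. ]
0.065 holderTL [0.6159 0.1878] [-35.7  89.6]
0.065 hBL [0.5905 0.1917] [-61.3  87.7]
t 0.1 pos [0.2316 0.5529 0.2177] F [-0.4  0.4 -1.5] op 0.093 gf 0.0
shift [-2.145 -1.454  0.291] turn [-0.001 -0.    -0.111]
t 0.1 pos [0.2316 0.5529 0.2177] F [-0.4  0.4 -1.5] op 0.093 gf 0.0
shift [-2.145 -1.454  0.291] turn [-0.     0.002  1.889]
[0.51484663 0.1189176  0.061     ]
```

Request:
jog_arm(
  rows=[
    [[-0.95,-0.65,0],[0,0,-0.111]],
    [[-0.95,-0.65,0],[0,0,-0.111]],
    [[-0.95,-0.65,0],[0,0,-0.111]],
    [[-0.95,-0.65,0],[0,0,-0.111]],
    [[-0.95,-0.65,0],[0,0,-0.111]],
  ],
  hand=-1,
)

```text
t: 0.6
tool_pos: [0.3579, 0.3573, 0.2182]
orientation: [0.351, 3.122, -0.002]
force: [0.1, 1.1, 0.4]
opening: 0.0926
gripper_force: 0.0
```

```bash
python3 -c "
from h import *
go([.5148,.1189,.13],Rt(H[2]))"
```

```text
t 0.6 pos [0.3579 0.3573 0.2182] F [0.1 1.1 0.4] op 0.0926 gf 0.0
shift [-1.029 -0.988  0.442] turn [-0.001  0.    -0.001]
```

Request:
jog_arm(
  rows=[
    [[-0.8,-0.8,0.2],[0,0,0]],
    [[-0.8,-0.8,0.2],[0,0,0]],
    [[-0.8,-0.8,0.2],[0,0,0]],
    [[-0.8,-0.8,0.2],[0,0,0]],
    [[-0.8,-0.8,0.2],[0,0,0]],
  ],
)

```text
t: 1.1
tool_pos: [0.4783, 0.1655, 0.1775]
orientation: [-0.352, -3.121, 0.002]
force: [-0.8, 0.5, 0.0]
opening: 0.093
gripper_force: 0.0
```

```bash
python3 -c "
from h import *
go([.5148,.1189,.11],Rt(H[2]))"
```

```text
t 1.1 pos [0.4783 0.1655 0.1775] F [-0.8  0.5  0. ] op 0.093 gf 0.0
shift [-0.23  -0.186  0.338] turn [-0.001 -0.    -0.001]
```

Request:
jog_arm(
  rows=[
    [[-0.23,-0.186,0.2],[0,0,0]],
    [[-0.23,-0.186,0.34],[0,0,0]],
    [[-0.23,-0.186,0.34],[0,0,0]],
    [[-0.23,-0.186,0.34],[0,0,0]],
  ],
)

```text
t: 1.5
tool_pos: [0.5131, 0.1221, 0.1097]
orientation: [-0.35, -3.119, 0.001]
force: [0.1, 1.4, 0.2]
opening: 0.0931
gripper_force: 0.0
```

```bash
python3 - <<'E'
from h import *
from plant import imaging
go([.5148,.1189,.061],Rt(H[2]))
c=imaging.read_camera('top');e=imaging.read_camera('scene');pickle.dump({'top':c,'scene':e},open('c1.pkl','wb'))
f=lambda c,x,y:cv2.resize(c['frame'][y:y+60,x:x+50,::-1],None,fx=8,fy=8,interpolation=cv2.INTER_CUBIC)
cv2.imwrite('pics/g1.png',np.hstack([f(c,240,185),f(e,245,135)]))
E
```

```text
t 1.5 pos [0.5131 0.1221 0.1097] F [0.1 1.4 0.2] op 0.0931 gf 0.0
shift [-0.013 -0.013  0.244] turn [-0.001 -0.002 -0.   ]
```

View pics/g1.png

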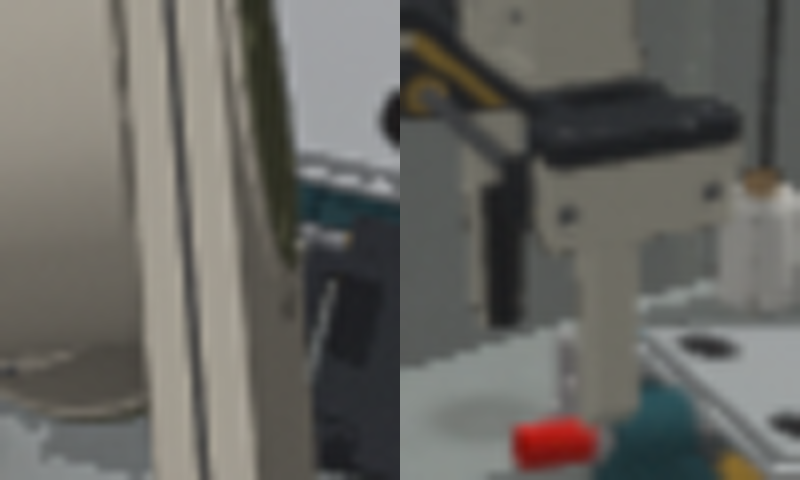

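Request:
jog_arm(
  rows=[
    [[0,0,0.12],[0,0,0]],
    [[0,0,0.24],[0,0,0]],
    [[0,0,0.243],[0,0,0]],
    [[0,0,0.243],[0,0,0]],
  ],
)

```text
t: 2.0
tool_pos: [0.5146, 0.1232, 0.0636]
orientation: [0.347, 3.121, 0.001]
force: [0.0, 0.0, 0.3]
opening: 0.0933
gripper_force: 0.0
```

Request:
jog_arm(
  rows=[
    [[0,0,0],[0,0,0]],
    [[0,0,0],[0,0,0]],
    [[0,0,0],[0,0,0]],
    [[0,0,0],[0,0,0]],
    [[0,0,0],[0,0,0]],
  ],
  hand=1,
  squeeze=5,
)

```text
t: 2.5
tool_pos: [0.5144, 0.1222, 0.0623]
orientation: [0.349, 3.122, 0.0]
force: [-0.6, 0.0, 0.1]
opening: 0.0574
gripper_force: 0.0
```

Request:
jog_arm(
  rows=[
    [[0,-0.015,0.005],[0,0,0]],
    [[0,-0.015,0.005],[0,0,0]],
    [[0,-0.015,0.005],[0,0,0]],
    [[0,-0.015,0.005],[0,0,0]],
    [[0,-0.015,0.005],[0,0,0]],
  ],
)

```text
t: 3.0
tool_pos: [0.5136, 0.1194, 0.061]
orientation: [-0.349, -3.122, -0.0]
force: [0.4, 0.8, -0.3]
opening: 0.018
gripper_force: 5.7
```

Request:
jog_arm(
  rows=[
    [[0,0,0],[0,0,0]],
    [[0,0,0],[0,0,0]],
    [[0,0,0],[0,0,0]],
  ],
)

```text
t: 3.3
tool_pos: [0.5136, 0.1194, 0.061]
orientation: [0.349, 3.122, 0.0]
force: [-0.6, 0.1, 0.5]
opening: 0.0175
gripper_force: 5.0
```

Request:
jog_arm(
  rows=[
    [[0,0,0],[0,0,0]],
    [[0,0,0],[0,0,0]],
    [[0.03,0,0],[0,0,0]],
    [[0.06,0,0],[0,0,0]],
    [[0.1,0,0],[0,0,0]],
  ],
  squeeze=30,
)

```text
t: 3.8
tool_pos: [0.4936, 0.1239, 0.0611]
orientation: [0.349, 3.122, 0.0]
force: [0.1, -0.2, 1.1]
opening: 0.0172
gripper_force: 30.0
```

Request:
jog_arm(
  rows=[
    [[0.05,0,0],[0,0,0]],
    [[0.1,0,0],[0,0,0]],
    [[0.15,0,0],[0,0,0]],
    [[0.2,0,0],[0,0,0]],
    [[0.25,0,0],[0,0,0]],
  ],
)

```text
t: 4.3
tool_pos: [0.4441, 0.135, 0.0608]
orientation: [-0.348, -3.122, 0.0]
force: [0.3, 0.1, -1.6]
opening: 0.0168
gripper_force: 30.0
```

```bash
python3 - <<'E'
from h import *
from plant import imaging
go([.5148,.1189,.061],Rt(H[2]))
c=imaging.read_camera('top');e=imaging.read_camera('scene');pickle.dump({'top':c,'scene':e},open('c2.pkl','wb'))
f=lambda c,x,y:cv2.resize(c['frame'][y:y+60,x:x+50,::-1],None,fx=8,fy=8,interpolation=cv2.INTER_CUBIC)
cv2.imwrite('pics/g2.png',np.hstack([f(c,220,170),f(e,235,145)]))
E
```

```text
t 4.3 pos [0.4441 0.135  0.0608] F [ 0.3  0.1 -1.6] op 0.0168 gf 30.0
shift [-0.363 -0.    -0.001] turn [-0. -0.  0.]
```

View pics/g2.png

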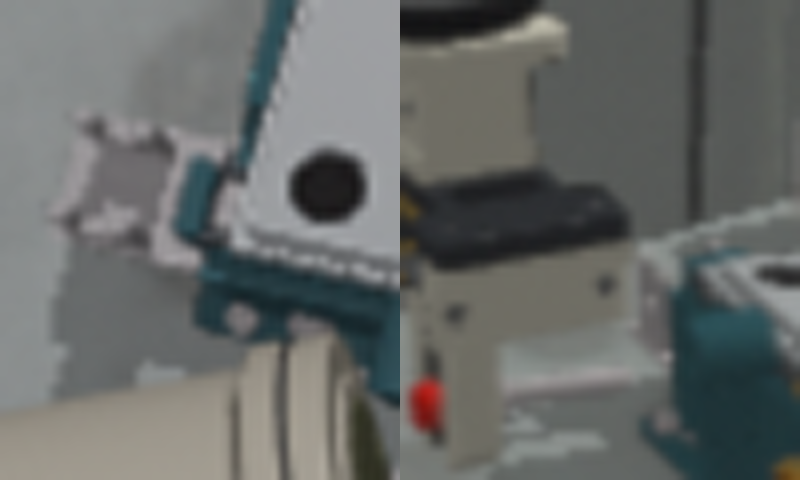

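```bash
python3 - <<'E'
from h import *
d=pickle.load(open('c2.pkl','rb'));t,s=d['top'],d['scene']
g=s['frame'].astype(int)
for r in range(172,192,2):print(r,[int(v) for v in g[r,260:276].mean(1)], [int(v) for v in (g[r,260:276,0]-g[r,260:276,2])])
for y in(.115,.120):
  for x0 in(-.044,-.047):
    print(y,x0,[proj(s,hw(H,(x0+a,y+b,z))).round(1).tolist() for a,b,z in[(-.019,.01425,.065),(-.019,.01425,.04),(-.019,.00625,.065),(.019,.01425,.065),(.014,.01425,.065)]])
big=lambda c,x,y,w,h,f:cv2.resize(c['frame'][y:y+h,x:x+w,::-1],None,fx=f,fy=f,interpolation=cv2.INTER_CUBIC)
f=20;x,y=222,178
im=big(t,x,y,22,28,f);im2=im.copy()
def dr(im,c,ox,oy,P,col):
    p=np.array([((proj(c,hw(H,q))-[ox,oy]+.5)*f) for q in P]).round().astype(int);cv2.polylines(im,[p],False,col,1,cv2.LINE_AA)
def lug(im,c,ox,oy,x0,y0,col):
    for e in(-1,1):
        for k in(-.0025,.0025):
            dr(im,c,ox,oy,[(x0+e*.0165+k,y0+b,z) for b,z in[(-.01425,.04),(-.01425,.065),(-.00625,.065),(-.00625,.05),(-.003,.0455),(.003,.0455),(.00625,.05),(.00625,.065),(.01425,.065),(.01425,.04)]],col)
lug(im2,t,x,y,-.045,.117,(0,0,255))
cv2.imwrite('pics/ov.png',np.hstack([im,im2])[:560])
print(im.shape)
E
```

```text
172 [37, 37, 40, 60, 85, 88, 87, 87, 87, 87, 80, 64, 76, 93, 106, 131] [-4, -5, -4, -2, -1, 0, -1, 0, 0, 0, -1, 0, -1, -2, -2, -3]
174 [37, 38, 45, 64, 88, 94, 93, 95, 115, 132, 130, 123, 110, 113, 117, 109] [-1, -2, -1, 0, -1, -1, -1, -1, -2, -3, -3, -3, -3, -2, -1, -2]
176 [101, 101, 103, 107, 121, 144, 146, 141, 134, 112, 99, 96, 92, 85, 96, 94] [10, 10, 10, 9, 4, 0, 0, -2, -3, -3, -3, -3, -6, -11, -17, -26]
178 [105, 105, 111, 120, 120, 101, 109, 130, 140, 128, 90, 68, 91, 118, 124, 124] [10, 11, 10, 6, 1, 2, 2, 0, -1, -4, -12, -20, -14, -11, -9, -6]
180 [67, 77, 104, 123, 121, 96, 94, 101, 108, 112, 76, 52, 58, 85, 117, 126] [1, 4, 8, 5, 1, 2, 2, 2, 0, -6, -15, -14, -5, -3, -3, -4]
182 [101, 106, 113, 122, 123, 109, 118, 95, 76, 57, 52, 51, 50, 58, 72, 85] [9, 10, 10, 5, 1, 3, 3, 1, -7, -25, -29, -25, -17, -9, -7, -6]
184 [107, 110, 114, 123, 122, 101, 98, 91, 74, 52, 50, 56, 60, 64, 68, 68] [10, 10, 8, 4, 1, 2, 2, 0, -6, -21, -28, -32, -36, -39, -41, -42]
186 [119, 122, 127, 123, 114, 101, 96, 94, 80, 51, 48, 57, 67, 68, 69, 69] [0, 0, 0, 0, 3, 3, 2, 1, -2, -20, -27, -33, -41, -42, -42, -42]
188 [124, 128, 133, 135, 132, 120, 107, 100, 90, 55, 46, 47, 55, 59, 59, 58] [-1, -2, -3, -2, -2, 1, 2, 3, 0, -18, -25, -27, -31, -35, -36, -35]
190 [141, 139, 139, 143, 140, 138, 134, 124, 110, 60, 49, 49, 49, 49, 49, 49] [-1, -1, -1, -1, -2, -2, -2, 0, 1, -15, -27, -28, -28, -28, -27, -27]
0.115 -0.044 [[265.0, 176.4], [265.2, 183.0], [265.9, 177.3], [275.1, 174.5], [273.8, 174.8]]
0.115 -0.047 [[264.2, 176.6], [264.4, 183.2], [265.1, 177.4], [274.3, 174.7], [273.0, 174.9]]
0.12 -0.044 [[264.4, 175.9], [264.6, 182.5], [265.3, 176.7], [274.5, 174.0], [273.2, 174.3]]
0.12 -0.047 [[263.6, 176.0], [263.8, 182.6], [264.5, 176.9], [273.7, 174.2], [272.4, 174.4]]
(560, 440, 3)
```

View pics/ov.png

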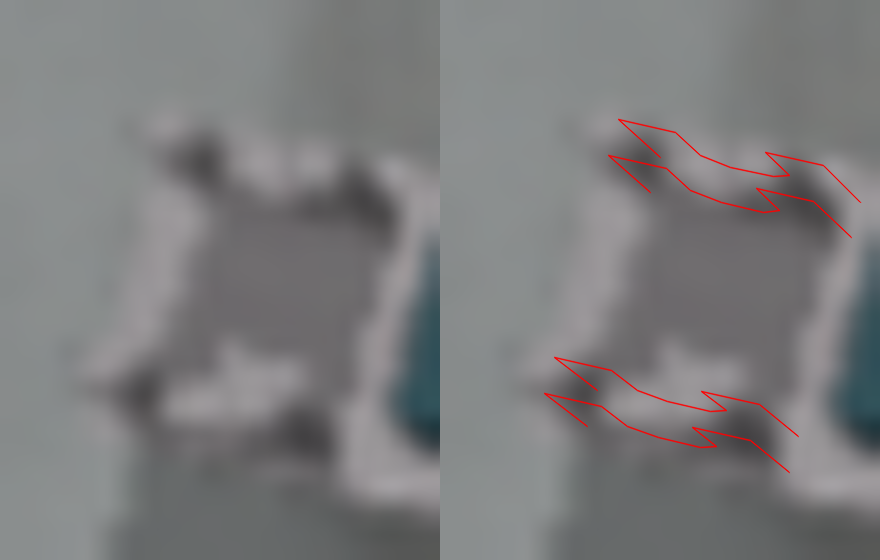

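```bash
python3 - <<'E'
from h import *
print(hw(H,(-.088,.117,.085)))
go(hw(H,(-.088,.117,.075)),Rt(H[2]))
E
```

```text
[0.57095431 0.22616465 0.085     ]
t 4.4 pos [0.4438 0.1351 0.0607] F [-0.6  0.  -1.1] op 0.0168 gf 30.0
shift [-0.52   0.584 -0.072] turn [-0.    -0.001  0.001]
```

Request:
jog_arm(
  rows=[
    [[0,0.1,-0.1],[0,0,0]],
    [[0,0.3,-0.12],[0,0,0]],
    [[0,0.45,-0.12],[0,0,0]],
    [[-0.1,0.584,-0.12],[0,0,0]],
    [[-0.2,0.584,-0.12],[0,0,0]],
  ],
)

```text
t: 4.9
tool_pos: [0.511, 0.243, 0.0853]
orientation: [0.344, 3.122, 0.002]
force: [-0.6, -0.2, -0.3]
opening: 0.0171
gripper_force: 30.0
```

Request:
jog_arm(
  rows=[
    [[-0.1,0,0],[0,0,0]],
    [[-0.2,0,0],[0,0,0]],
    [[-0.3,0,0],[0,0,0]],
    [[-0.32,0,0],[0,0,0]],
    [[-0.32,0,0],[0,0,0]],
  ],
)

```text
t: 5.4
tool_pos: [0.5727, 0.2255, 0.0847]
orientation: [-0.35, -3.121, 0.0]
force: [0.2, -0.2, -0.4]
opening: 0.0174
gripper_force: 30.0
```

```bash
python3 - <<'E'
from h import *
from plant import imaging
go(hw(H,(-.088,.117,.06)),Rt(H[2]))
c=imaging.read_camera('top');e=imaging.read_camera('scene');pickle.dump({'top':c,'scene':e},open('c3.pkl','wb'))
f=lambda c,x,y:cv2.resize(c['frame'][y:y+60,x:x+40,::-1],None,fx=10,fy=10,interpolation=cv2.INTER_CUBIC)
cv2.imwrite('pics/g3.png',np.hstack([f(c,220,160),f(e,250,140)]))
E
```

```text
t 5.4 pos [0.5727 0.2255 0.0847] F [ 0.2 -0.2 -0.4] op 0.0174 gf 30.0
shift [0.009 0.001 0.123] turn [-0. -0. -0.]
```

View pics/g3.png

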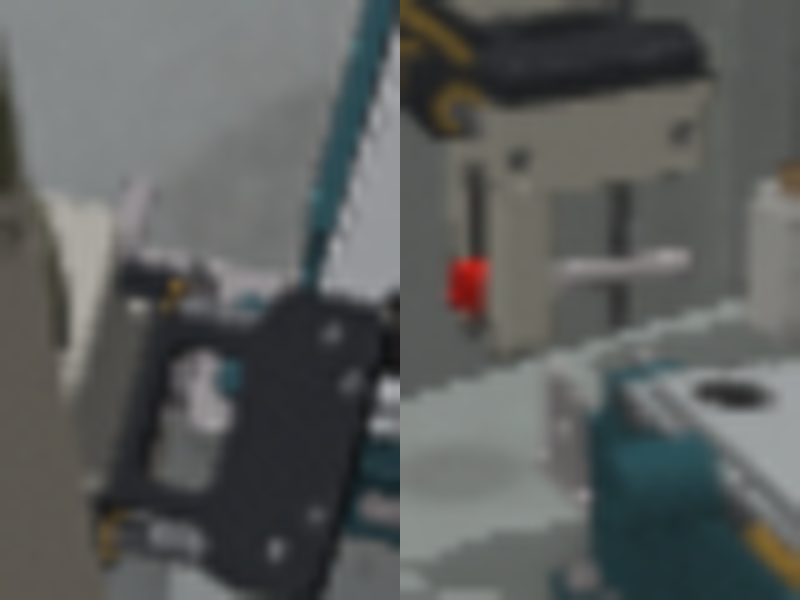

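```bash
python3 - <<'E'
from h import *
d=pickle.load(open('c3.pkl','rb'));t,s=d['top'],d['scene']
u=lambda x,y,ox,oy:np.array([ox+(x+.5)/10-.5,oy+(y+.5)/10-.5])
x,f=tri([(t,u(142,182,220,160)),(s,u(288,258,250,140))]);print(x,f)
inv=lambda p:np.array([np.cos(H[2])*(p[0]-H[0])+np.sin(H[2])*(p[1]-H[1]),-np.sin(H[2])*(p[0]-H[0])+np.cos(H[2])*(p[1]-H[1])])
print(inv(x)*1e3, inv([.5727,.2255])*1e3,inv([.5136,.1194])*1e3)
x,f=tri([(t,u(132,225,220,160)),(s,u(205,268,250,140))]);print(x,f,inv(x)*1e3)
E
```

```text
[0.6407276  0.20981682 0.10262853] [-0.21803548  0.29241059  0.48304053 -0.02828687]
[-16.33899308 116.48777226] [-86.15054925 116.73788101] [-120.32245041    0.19475092]
[0.62424246 0.21583971 0.1017372 ] [-1.72244974  2.34414707  3.84155934 -0.19558318] [-33.74793366 118.71573204]
```

Request:
jog_arm(
  rows=[
    [[0.008,0,0.06],[0,0,0]],
    [[0.008,0,0.11],[0,0,0]],
    [[0.008,0,0.14],[0,0,0]],
    [[0.008,0,0.155],[0,0,0]],
    [[0.008,0,0.17],[0,0,0]],
  ],
)

```text
t: 6.0
tool_pos: [0.5707, 0.2262, 0.0505]
orientation: [-0.348, -3.122, 0.0]
force: [-0.4, 0.1, 0.6]
opening: 0.017
gripper_force: 30.0
```

Request:
jog_arm(
  rows=[
    [[0,0,0.015],[0,0,0]],
    [[0,0,0.03],[0,0,0]],
    [[0,0,0.03],[0,0,0]],
  ],
)

```text
t: 6.3
tool_pos: [0.5719, 0.2269, 0.0459]
orientation: [0.348, 3.12, 0.002]
force: [-0.4, 3.8, 4.4]
opening: 0.0172
gripper_force: 30.0
```

Request:
jog_arm(
  rows=[
    [[0,0.008,0],[0,0,0]],
    [[0,0.008,0.01],[0,0,0]],
    [[0,0.008,0.02],[0,0,0]],
    [[0,0.008,0.02],[0,0,0]],
  ],
)

```text
t: 6.7
tool_pos: [0.5722, 0.2289, 0.0414]
orientation: [0.348, 3.12, 0.003]
force: [3.9, 7.2, 0.5]
opening: 0.0176
gripper_force: 30.1
```

Request:
jog_arm(
  rows=[
    [[0,0.01,0],[0,0,0]],
    [[0,0.01,0],[0,0,0]],
    [[0,0.01,0.01],[0,0,0]],
    [[0,0.01,0.01],[0,0,0]],
  ],
)

```text
t: 7.1
tool_pos: [0.5715, 0.2296, 0.0385]
orientation: [-0.349, -3.122, 0.0]
force: [1.5, 3.2, 0.8]
opening: 0.017
gripper_force: 30.0
```

Request:
jog_arm(
  rows=[
    [[0,0.005,0.01],[0,0,0]],
    [[0,0.006,0.018],[0,0,0]],
    [[0,0.006,0.026],[0,0,0]],
    [[0,0.006,0.026],[0,0,0]],
  ],
)

```text
t: 7.5
tool_pos: [0.5715, 0.2304, 0.0331]
orientation: [-0.349, -3.121, 0.001]
force: [0.4, 1.1, -1.5]
opening: 0.0169
gripper_force: 30.0
```

Request:
jog_arm(
  rows=[
    [[0,0,0.008],[0,0,0]],
    [[0,0,0.016],[0,0,0]],
    [[0,0,0.016],[0,0,0]],
  ],
)

```text
t: 7.8
tool_pos: [0.572, 0.2308, 0.0305]
orientation: [-0.349, -3.122, 0.0]
force: [-0.3, 0.1, -1.2]
opening: 0.017
gripper_force: 30.0
```

Request:
jog_arm(
  rows=[
    [[0,0,0.007],[0,0,0]],
    [[0,0,0.014],[0,0,0]],
    [[0,0,0.014],[0,0,0]],
  ],
)

```text
t: 8.1
tool_pos: [0.5722, 0.231, 0.0284]
orientation: [0.349, 3.122, 0.0]
force: [-3.0, -0.2, 4.7]
opening: 0.0172
gripper_force: 30.0
```

Request:
jog_arm(
  rows=[
    [[0,0,-0.004],[0,0,0]],
    [[-0.007,0,-0.004],[0,0,0]],
    [[-0.014,0,-0.004],[0,0,0]],
    [[-0.014,0,-0.004],[0,0,0]],
  ],
)

```text
t: 8.5
tool_pos: [0.575, 0.2302, 0.0287]
orientation: [0.349, 3.122, 0.0]
force: [-0.8, 0.5, 2.5]
opening: 0.017
gripper_force: 30.0
```

Request:
jog_arm(
  rows=[
    [[-0.007,0,0],[0,0,0]],
    [[-0.012,0,0],[0,0,0]],
    [[-0.012,0,0],[0,0,0]],
  ],
)

```text
t: 8.8
tool_pos: [0.5773, 0.2296, 0.0287]
orientation: [0.349, 3.122, 0.0]
force: [-1.8, 0.5, 2.2]
opening: 0.0172
gripper_force: 30.0
```

Request:
jog_arm(
  rows=[
    [[-0.006,0,0],[0,0,0]],
    [[-0.01,0,0],[0,0,0]],
    [[-0.01,0,0],[0,0,0]],
  ],
)

```text
t: 9.1
tool_pos: [0.5775, 0.2297, 0.0285]
orientation: [-0.348, -3.119, 0.0]
force: [-9.5, 3.1, 9.4]
opening: 0.0173
gripper_force: 30.0
```

Request:
jog_arm(
  rows=[
    [[0.012,0,-0.002],[0,0,0]],
    [[0.012,0,-0.002],[0,0,0]],
    [[0.012,0,-0.002],[0,0,0]],
  ],
)

```text
t: 9.4
tool_pos: [0.5768, 0.2297, 0.0289]
orientation: [0.349, 3.122, 0.0]
force: [-1.3, 0.6, 1.5]
opening: 0.017
gripper_force: 30.0
```

Request:
jog_arm(
  rows=[
    [[0,0,0],[0,0,0]],
    [[0,0,0],[0,0,0]],
    [[0,0,0],[0,0,0]],
  ],
  hand=0.35,
)

```text
t: 9.7
tool_pos: [0.5766, 0.2296, 0.0287]
orientation: [-0.349, -3.122, 0.0]
force: [-1.0, 0.3, -0.8]
opening: 0.03
gripper_force: 0.0
```

Request:
jog_arm(
  rows=[
    [[0,0,-0.15],[0,0,0]],
    [[0,0,-0.4],[0,0,0]],
    [[0,0,-0.6],[0,0,0]],
    [[0,0,-0.6],[0,0,0]],
  ],
)

```text
t: 10.1
tool_pos: [0.581, 0.231, 0.1572]
orientation: [0.347, 3.111, 0.007]
force: [1.4, 0.1, 1.8]
opening: 0.03
gripper_force: 0.0
```

```bash
python3 - <<'E'
from h import *
from plant import imaging
go(hw(H,(-.039,0,.14)),Rt(H[2]))
e=imaging.read_camera('scene');c=imaging.read_camera('top');pickle.dump({'top':c,'scene':e},open('c4.pkl','wb'))
f=lambda c,x,y:cv2.resize(c['frame'][y:y+60,x:x+80,::-1],None,fx=10,fy=10,interpolation=cv2.INTER_CUBIC)
cv2.imwrite('pics/g4.png',f(e,255,155))
E
```

```text
t 10.1 pos [0.581  0.231  0.1572] F [1.4 0.1 1.8] op 0.03 gf 0.0
shift [-0.2   -0.62   0.084] turn [0.004 0.007 0.   ]
```

View pics/g4.png

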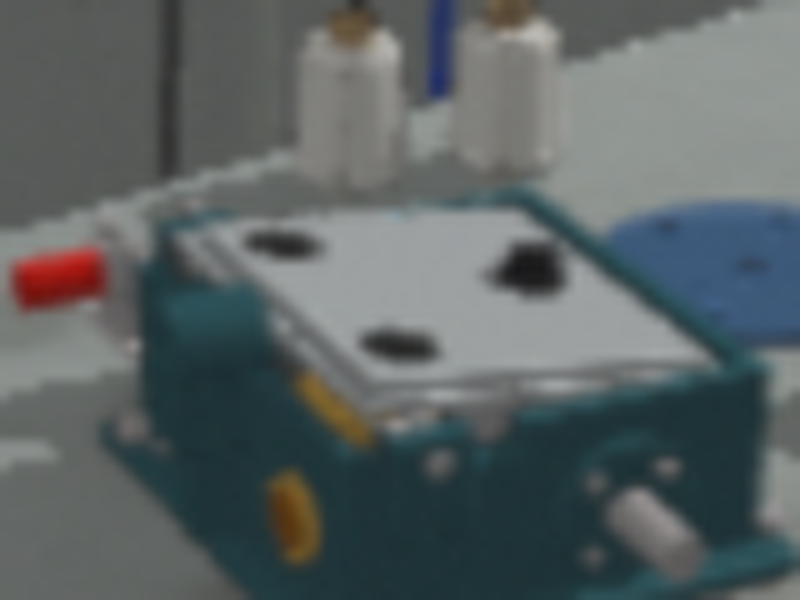

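```bash
python3 - <<'E'
from h import *
from plant import robot
d=pickle.load(open('c4.pkl','rb'));s=d['scene']
u=lambda x,y:np.array([255+(x+.5)/10-.5,155+(y+.5)/10-.5])
for y,p in((.042,u(283,244)),(-.042,u(400,346))):
    for z in(.078,.082,.086):
        r=least_squares(lambda q:proj(s,hw(H,(q[0],q[1],z)))-p,[0,y]).x;print(y,z,(r*1e3).round(1))
go(hw(H,(-.039,0,.12)),Rt(H[2]))
E
```

```text
0.042 0.078 [-29.   57.9]
0.042 0.082 [-32.8  49.8]
0.042 0.086 [-36.6  41.8]
-0.042 0.078 [-29.2 -27.8]
-0.042 0.082 [-33.  -35.1]
-0.042 0.086 [-36.8 -42.5]
t 10.2 pos [0.5778 0.23   0.1507] F [-0.6 -0.4  0. ] op 0.0302 gf 0.0
shift [-0.215 -0.612  0.153] turn [0.001 0.002 0.   ]
```

Request:
jog_arm(
  rows=[
    [[-0.07,-0.2,0],[0,0,0]],
    [[-0.15,-0.4,0],[0,0,0]],
    [[-0.22,-0.612,0.05],[0,0,0]],
    [[-0.22,-0.612,0.12],[0,0,0]],
    [[-0.22,-0.612,0.16],[0,0,0]],
  ],
  hand=-0.43,
)

```text
t: 10.7
tool_pos: [0.5909, 0.0996, 0.1136]
orientation: [-0.352, -3.117, 0.001]
force: [0.2, 0.3, 0.4]
opening: 0.064
gripper_force: 0.0
```

Request:
jog_arm(
  rows=[
    [[0,0,0],[0,0,0]],
    [[0,0,0],[0,0,0]],
  ],
)

```text
t: 10.9
tool_pos: [0.5919, 0.102, 0.1163]
orientation: [-0.346, -3.121, 0.0]
force: [-0.4, -0.8, -0.6]
opening: 0.0662
gripper_force: 0.0
```

```bash
python3 -c "
from h import *
go(hw(H,(-.038,0,.088)),Rt(H[2]))"
```

```text
t 10.9 pos [0.5919 0.102  0.1163] F [-0.4 -0.8 -0.6] op 0.0662 gf 0.0
shift [-0.011 -0.003  0.141] turn [-0.    -0.001  0.001]
```

Request:
jog_arm(
  rows=[
    [[-0.005,0,0.06],[0,0,0]],
    [[-0.005,0,0.11],[0,0,0]],
    [[-0.005,0,0.14],[0,0,0]],
    [[-0.005,0,0.155],[0,0,0]],
    [[-0.005,0,0.16],[0,0,0]],
  ],
)

```text
t: 11.4
tool_pos: [0.5933, 0.1009, 0.0855]
orientation: [-0.348, -3.121, -0.001]
force: [-6.4, 0.7, 12.0]
opening: 0.0668
gripper_force: 5.4
```

Request:
jog_arm(
  rows=[
    [[0,0,0.01],[0,0,0]],
    [[0,0,0.02],[0,0,0]],
    [[0,0,0.03],[0,0,0]],
    [[0,0,0.03],[0,0,0]],
  ],
)

```text
t: 11.8
tool_pos: [0.5932, 0.1004, 0.0783]
orientation: [-0.349, -3.121, 0.0]
force: [-0.0, 0.3, -0.3]
opening: 0.0665
gripper_force: 0.0
```

Request:
jog_arm(
  rows=[
    [[0,0,0.01],[0,0,0]],
    [[0,0,0.02],[0,0,0]],
    [[0,0,0.03],[0,0,0]],
    [[0,0,0.03],[0,0,0]],
  ],
)

```text
t: 12.2
tool_pos: [0.5933, 0.1004, 0.0725]
orientation: [-0.349, -3.121, 0.0]
force: [0.1, 0.4, -0.3]
opening: 0.0662
gripper_force: 0.0
```

Request:
jog_arm(
  rows=[
    [[0,0,0.01],[0,0,0]],
    [[0,0,0.02],[0,0,0]],
    [[0,0,0.02],[0,0,0]],
  ],
)

```text
t: 12.5
tool_pos: [0.5937, 0.1004, 0.0722]
orientation: [0.348, 3.122, -0.0]
force: [-13.9, -1.8, 24.2]
opening: 0.0666
gripper_force: 12.1
```

Request:
jog_arm(
  rows=[
    [[0,0,0.005],[0,0,0]],
    [[0,0,0.01],[0,0,0]],
    [[0,0,0.01],[0,0,0]],
  ],
)

```text
t: 12.8
tool_pos: [0.5938, 0.1004, 0.0721]
orientation: [0.348, 3.122, -0.0]
force: [-21.8, -3.2, 38.6]
opening: 0.0663
gripper_force: 19.2
```

Request:
jog_arm(
  rows=[
    [[0,0,-0.06],[0,0,0]],
    [[0,0,-0.2],[0,0,0]],
    [[0,0,-0.45],[0,0,0]],
    [[0,0,-0.45],[0,0,0]],
  ],
)

```text
t: 13.2
tool_pos: [0.5981, 0.1009, 0.1655]
orientation: [0.347, 3.11, 0.004]
force: [0.3, 1.1, 0.4]
opening: 0.0667
gripper_force: 0.0
```

Request:
jog_arm(
  rows=[
    [[0.25,0,-0.1],[0,0,0]],
    [[0.5,0,-0.2],[0,0,0]],
    [[0.7,0,-0.2],[0,0,0]],
    [[0.8,0,-0.2],[0,0,0]],
    [[0.8,0,-0.2],[0,0,0]],
  ],
)

```text
t: 13.7
tool_pos: [0.4361, 0.1365, 0.1976]
orientation: [0.346, 3.121, 0.001]
force: [-0.5, 0.4, 0.7]
opening: 0.0665
gripper_force: 0.0
```

```bash
python3 - <<'E'
from h import *
from plant import imaging
go([.4,.1,.2])
e=imaging.read_camera('scene');c=imaging.read_camera('top');pickle.dump({'top':c,'scene':e},open('c5.pkl','wb'))
# dark pad centroids (scene) & red knob centroid, vs prediction for seated cover
for n,cam in(('scene',e),('top',c)):
    f=cam['frame'].astype(int)
    for L in((-.04,.042,.0725),(-.04,-.042,.0725),(.03,0,.080)):
        p=proj(cam,hw(H,L));x,y=p.round().astype(int);r=5
        w=f[y-r:y+r+1,x-r:x+r+1].mean(2);m=np.clip(90-w,0,None)*(w<90)
        Y,X=np.mgrid[y-r:y+r+1,x-r:x+r+1];print(n,L,p.round(1),'seen',(X*m).sum()/max(m.sum(),1),(Y*m).sum()/max(m.sum(),1),int((w<90).sum()))
    m=(f[...,0]>130)&(f[...,1]<70)&(f[...,2]<70);m[:,:230]=0;m[:,300:]=0
    yx=np.argwhere(m);print('red',yx.mean(0) if len(yx) else None,len(yx))
E
```

```text
t 13.7 pos [0.4361 0.1365 0.1976] F [-0.5  0.4  0.7] op 0.0665 gf 0.0
shift [ 0.136 -0.218 -0.012] turn 0
scene (-0.04, 0.042, 0.0725) [281.9 182.9] seen 280.62621196924107 184.54095620193914 43
scene (-0.04, -0.042, 0.0725) [293.5 193.2] seen 294.1779173207745 193.65934065934067 25
scene (0.03, 0, 0.08) [306.9 181.8] seen 307.67480998914226 182.47937024972856 34
red [218.         269.61290323] 31
top (-0.04, 0.042, 0.0725) [260.9 195.3] seen 261.2326896820753 194.27813536181006 69
top (-0.04, -0.042, 0.0725) [292.1 202.3] seen 292.30930186433955 201.25039666798887 67
top (0.03, 0, 0.08) [282.6 172.6] seen 283.1396604938272 172.4180996472663 60
red [203.06666667 230.86666667] 15
```

```bash
python3 - <<'E'
from h import *
d=pickle.load(open('c5.pkl','rb'));e,c=d['scene'],d['top']
def cen(cam,x,y,rx,ry,th):
    f=cam['frame'].astype(int)[y-ry:y+ry+1,x-rx:x+rx+1].mean(2);print(f.astype(int));m=np.clip(th-f,0,None);Y,X=np.mgrid[y-ry:y+ry+1,x-rx:x+rx+1]
    return np.array([(X*m).sum()/m.sum(),(Y*m).sum()/m.sum()])
l=cen(e,283,183,7,4,75);r=cen(e,294,194,5,3,75)
for n,a,b in(('L',(261.23,194.28),l),('R',(292.31,201.25),r),('br',(283.14,172.42),(307.67,182.47))):
    x,f=tri([(c,np.array(a)),(e,np.array(b))]);print(n,x.round(4),f.round(2))
p=hw(H,(-.081,.122,.05));print('knob pred',proj(c,p),proj(e,p))
f=e['frame'].astype(int);m=(f[...,0]>110)&(f[...,1]<70)&(f[...,2]<70);q=np.argwhere(m[170:200,240:275])+[170,240];print(len(q),q.mean(0))
f=c['frame'].astype(int);m=(f[...,0]>110)&(f[...,1]<70)&(f[...,2]<70);q=np.argwhere(m[190:215,215:245])+[190,215];print(len(q),q.mean(0),q.min(0),q.max(0))
E
```

```text
[[135 131 114  93 132 140 140 139 126  85  92 115 140 142 142]
 [121 117 106  90 120 142 144 147 146 141 144 148 153 154 154]
 [124 127 134 136 135 121 108 113 127 134 149 154 155 155 155]
 [145 145 137 106  82  68  60  62  70  81 114 149 155 155 155]
 [110 116 101  76  56  43  40  39  42  55  90 137 153 154 155]
 [ 80  82  77  71  64  59  62  64  74  95 114 147 155 154 155]
 [ 71  71  70  70  72  97 135 141 142 145 148 153 155 155 155]
 [ 68  68  67  67  69  97 140 153 154 154 154 155 155 154 155]
 [ 63  63  62  62  64  85 126 152 155 154 155 155 155 155 155]]
[[155 154 150 143 129 127 128 134 149 151 154]
 [153 141 106  82  72  70  71  79  98 123 151]
 [149 122  67  44  41  41  39  43  59 102 150]
 [151 135  82  56  53  48  47  53  77 114 149]
 [128 147 136 118 112  96  97 112 140 139 129]
 [108 125 142 145 144 145 143 148 159 137  89]
 [103 105 112 117 123 146 139 119 118 103  74]]
L [0.6029 0.1438 0.0675] [-0.52  0.69  1.08 -0.07]
R [0.5854 0.0601 0.0714] [-0.07  0.09  0.13 -0.01]
br [0.6615 0.0845 0.0778] [ 0.08 -0.1  -0.15  0.02]
knob pred [229.66142746 205.00327152] [261.03098263 182.12882903]
35 [182.28571429 260.45714286]
35 [204.         229.97142857] [201 227] [208 233]
```

```bash
python3 -c "
from plant import robot
print(robot.close_job())"
```

```text
the job is handed in; nothing more can be done
None
```

The pin is drawn and lying in the two-notched rest with its knob to the front, the cover is pressed down past both catches and measures level and flush to within the cameras' accuracy, and the job was handed in at about 14 s of the 51 s; I have not seen a verdict.

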